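# Lay a shelf divider down against the measuring stop

## Task

On the packing bench's measuring board, tip the tall L-shaped shelf divider over with your fingertips, away from the stop, and let it down gently, so that its upright lies flat along the board and the underside of its foot stands flush against the stop. Push only: do not lift or carry the divider off the board, do not let it fall, and leave everything else on the bench where it is. Finish with the hand clear of everything.

Things in the scene. Friction and masses are not known exactly. Their poses are not given: they have to be found in the camera images.
- board: Fixed grey measuring board, 500 x 220 x 10 mm, with an aluminium stop bar standing across it near one end: 200 mm long, 22 mm thick (x -22..0 mm), 60 mm high above the board. Origin: on the board's top face (10 mm above the bench), at the foot of the stop's working face, mid-length. x runs along the board away from the stop (for 460 mm), y across, z up.
- divider: Loose L-shaped shelf divider, 0.44 to 0.63 kg, 70 mm wide. Origin: middle of the heel, the outer bottom edge, about which it tips towards own +x. Wooden upright: own x -12..0, z 0..200 mm. Dark iron foot plate: x -80..-12, z 0..14 mm, y -35..35. Starts standing, foot towards the stop (own x along the board's x within 9 deg). Lying as wanted: own z along the board's x, own x down.
- foot_end (a point): Point on the divider: middle of the upper edge at the free end of its foot (own x -80, y 0, z 14 mm). At the start the foot's end is 20 to 60 mm from the stop; as the divider tips about its heel this end rises, and a finger between upright and foot can push the upright first and then hold the foot back. The heel may slide on the board.
- mass_centre (a point): Point on the divider: its centre of mass, own x -32, y 0, z 45 mm. Let go at less than about 35 deg of tilt it drops back on its foot; beyond that it falls over. Lying down, the foot stands 80 mm tall against the stop and the upright is 12 mm thick on the board.
- tape: Bystander, not to be moved: cardboard tape core ring, 90 mm across, 48 mm high. Origin: centre of its underside.
- carton: Bystander, not to be moved: small carton, 90 x 70 x 60 mm high. Origin: centre of its underside.
- cone: Bystander, not to be moved: pine cone, 58 mm across, 62 mm high, on the board's far end. Origin: centre of its underside.
- jar: Bystander, not to be moved: glass jar, 54 mm across, 75 mm high, on the board's far end. Origin: centre of its underside.
- cutter: Bystander, not to be moved: grey cutter knife lying flat, 130 x 26 x 16 mm. Origin: centre of its underside.
- mug: Bystander, not to be moved: white mug, 80 mm across, 90 mm high. Origin: centre of its underside.
- angle: Bystander, not to be moved: small steel angle, 60 x 40 x 60 mm high. Origin: centre of its underside.
There are look-alikes about, which are no part of the job. There is more than one size of the divider; the job needs the largest.

How it is judged:
At the end, for the whole second after the job is handed in: The divider lies at rest, upright flat on the board (within 6 degrees), pointing square away from the stop (within 4 degrees), the underside of its foot on the stop's face (heel within 6 mm of it, and its middle within 85 mm of the stop's middle) (angle between divider's own x axis and vertical above 3.04 rad and angle between the z axis of divider and the x axis of board, either way round below 0.07 rad and x of divider in the frame of board between -0.004 and 0.006 m and z of divider in the frame of board below 0.005 m and y of divider in the frame of board between -0.085 and 0.085 m and linear speed of divider below 0.01 m/s and angular speed of divider below 0.05 rad/s); the robot touches nothing.
It fails at once if the divider was lifted (its heel more than 25 mm above the board) (z of divider in the frame of board above 0.025 m).
It fails at once if the divider fell, dropped back or was thrown over instead of being let down gently (it turned faster than 4 rad/s) (angular speed of divider above 4 rad/s).
It fails at once if another thing on the bench was moved by more than 25 mm (distance of any of tape, carton, cone, jar, cutter, mug, angle from where it was at the start of the episode above 0.025 m).
It also fails if it takes over 64 s, if anything falls off the work surface, if the arm or the gripper's body presses on something with over 40 N, if the wrist force passes 120 N, or if a joint passes its speed limit or range.

## Robot

A 7-joint arm with a two-finger parallel gripper is mounted at the origin on the work surface. World frame = base frame: x ahead of the robot, y to its left, z up, the work surface at z = 0. Lengths are in m, angles in rad, forces in N, time in s.
With the tool pointing down it reaches from about 0.35 to 0.9 m from the base axis. Payload 8.1 kg.
Tool frame: the origin (TCP) lies on the centre line of the jaws, within the pads' length; the fingertips stand 22 mm ahead of it and the grasp point (between the pads) lies 3 mm ahead of it (robot.nose_length is the distance from the TCP to the fingertips, in m); z points along the fingers, y is the direction in which the jaws open and shut (so a half turn about z gives the same grasp; the last joint's range is limited). The gripper opens to 92 mm and grips with 3 to 60 N. Pads are 19 mm wide; open, the fingers measure 130 mm over their backs; the gripper's body (75 mm by 190 mm) begins 47 mm behind the grasp point.
Start: joints at [-0.103, 0.434, 0.025, 1.573, -0.012, 1.134, -0.075], TCP at [0.625, -0, 0.249] pointing down, gripper open.
Joint ranges: [-2.62, 2.62], [-0.44, 2.09], [-1.27, 1.32], [0.08, 2.57], [-1.32, 4.46], [0.12, 2], [-2.74, 2.74]. Speed limits (rad/s): [2.22, 2.22, 3.01, 3.01, 3.14, 3.14, 3.14].

## Interface

Orientations are given as a unit quaternion [x, y, z, w].
In Python, from rig import monitor, imaging, ticket, robot gives the robot as it stands.
- The arm moves only by the tool servo_tool, never from a script. Its argument "commands" is a list that holds one entry, the list of rows, each a list of 7 numbers: the shift along the tool's x, y, z in cm, then the turn, a rotation vector about the tool's x, y, z in degrees, then the finger opening in cm, from 0 to 9.18. In form: [[[x, y, z, ax, ay, az, jaw], ...]]. A call has 1 to 20 rows; each row is the pose to reach, as a shift and turn from the pose commanded when the call began, along the tool's axes at that moment; what a row does not reach only later rows make up. A row lasts 1/12 s, in which the tool goes at most 41.7 mm and 7.16 degrees, less where a joint would pass 70% of its speed; a pose out of reach is approached as far as the arm can. A call with a gripper value outside its range is refused whole. The fingers move at their own pace and stop on an object; the grip force is fixed at half the most. Time passes only in rows, so rows that repeat a pose let the fingers close. It gives the time, the measured TCP pose, the force and the opening at its end, in the units of the state.
- monitor.sense(): the state, without advancing time (a new reading comes with each control period).
- imaging.snapshot(name): name is "scene" or "side" or "wrist"; returns a dict with "image" (480x640x3 uint8, red, green, blue), "fx", "fy", "cx", "cy" (pixels), "R" (3x3) and "t" (3): a world point X has camera coordinates R X + t; the wrist camera has in their place "mount" (4x4, takes a point from camera to tool coordinates, whose origin is the TCP and whose axes are the flange's). Camera axes: x right, y down, z forward; pixel columns grow to the right and rows downward; lengths in m; the calibration is good to about 2 mm. A picture is of the moment at which its call begins: read the wrist's pose just before it. There is no depth.
- ticket.hand_in(): hands the job in, once; it reports no verdict.
The state is a dict: "time": time; "joint_pos": joint angles; "joint_velocities": joint speeds; "joint_torque": joint torques, N m; "eef_pos": TCP position; "orientation": TCP orientation; "force": force on the tool from outside, world axes, zero at the start; "ft_torque": the same for the moment, N m; "grip_width": finger opening in m.
Only numpy, scipy, OpenCV 4.12 (cv2) and the standard library are available. Lean on these libraries where they do the work, as an engineer would, in place of code of your own. Each camera call takes 0.05 s, during which the arm holds its last target.

## Working session

There is one attempt and no reset: what is moved stays moved. The work goes in short steps, Python scripts to look and compute and a tool call to move; the robot and the scene stay as the last step left them, time stands still between calls to the robot, and variables do not carry over. Pictures are saved under pics/ and viewed, and the job is handed in when it is done.

Besides the shell and the picture viewer there is one more tool, called as name(argument=value, ...), one argument or row to a line, values as JSON. servo_tool: Moves the arm, as the interface text tells. Its arguments: {"type":"object","properties":{"commands":{"type":"array","items":{"type":"array","items":{"type":"array","items":{"type":"number"}}}}},"required":["commands"]}

```bash
mkdir -p pics
cat > h.py <<'E'
from rig import monitor, imaging, ticket, robot
import numpy as np, cv2
from scipy.spatial.transform import Rotation as Rn
def snap(n,f):
    d=imaging.snapshot(n); cv2.imwrite('pics/'+f,cv2.cvtColor(d['image'],cv2.COLOR_RGB2BGR)); return d
def ray(d,u,v):
    R=np.array(d['R']);t=np.array(d['t']);return -R.T@t, R.T@np.array([(u-d['cx'])/d['fx'],(v-d['cy'])/d['fy'],1])
def onz(d,u,v,z):
    c,r=ray(d,u,v); return c+r*(z-c[2])/r[2]
def proj(d,X):
    p=np.array(d['R'])@np.array(X)+np.array(d['t']); return np.array([d['fx']*p[0]/p[2]+d['cx'],d['fy']*p[1]/p[2]+d['cy']])
E
python3 - <<'E'
from h import *
import pickle
s=monitor.sense();print(s)
o={}
for n in('scene','side','wrist'):
    o[n]=snap(n,n+'0.png'); d=o[n]; print(n,{k:np.round(d[k],3).tolist() for k in d if k!='image'})
pickle.dump(o,open('o.pkl','wb'))
E
```

```text
{'time': 0.0, 'joint_pos': array([-0.10256875,  0.43521872,  0.02494106,  1.57410314, -0.01159546,
        1.1339856 , -0.07508515]), 'joint_velocities': array([ 1.31075414e-03,  4.34918299e-05,  3.94253950e-04,  8.77021126e-04,
       -1.00835412e-03, -1.92345748e-03,  1.22888412e-03]), 'joint_torque': array([ 3.89017032e-04, -6.67853522e+01,  9.84863900e-01, -3.14464223e+01,
       -6.05165795e-02,  4.27553023e-02,  1.12382318e-04]), 'eef_pos': array([ 6.24522022e-01, -5.69674450e-05,  2.47944881e-01]), 'orientation': array([ 7.07126150e-01,  7.07086976e-01, -6.00194872e-04, -5.06003245e-04]), 'force': array([-0.77948944, -0.5084881 ,  1.3161039 ]), 'ft_torque': array([ 0.01206544,  0.03903705, -0.00533867]), 'grip_width': 0.09172314446558522}
scene {'fx': 562.896, 'fy': 562.896, 'cx': 313.452, 'cy': 233.065, 'R': [[-0.787, 0.617, -0.002], [0.522, 0.663, -0.537], [-0.329, -0.423, -0.844]], 't': [0.428, -0.288, 1.407]}
side {'fx': 513.903, 'fy': 513.903, 'cx': 311.445, 'cy': 244.802, 'R': [[0.998, -0.063, 0.002], [-0.041, -0.676, -0.736], [0.048, 0.734, -0.677]], 't': [-0.538, 0.067, 1.081]}
wrist {'fx': 374.9, 'fy': 374.9, 'cx': 322.009, 'cy': 233.142, 'mount': [[0.0, -0.956, -0.294, 0.079], [1.0, 0.0, 0.001, -0.0], [-0.001, -0.294, 0.956, -0.135], [0.0, 0.0, 0.0, 1.0]]}
```

View pics/scene0.png

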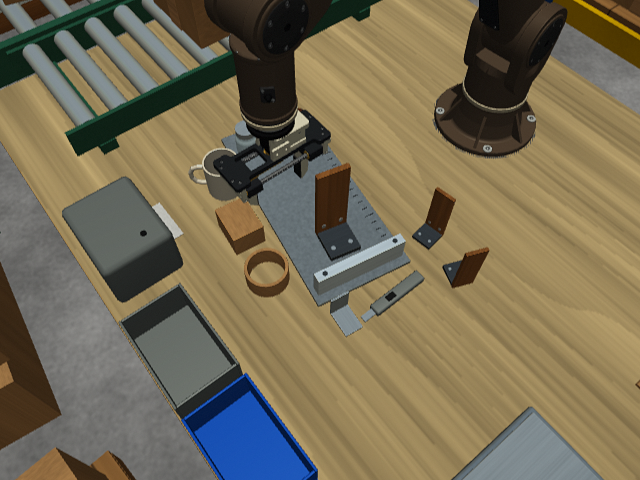

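View pics/side0.png

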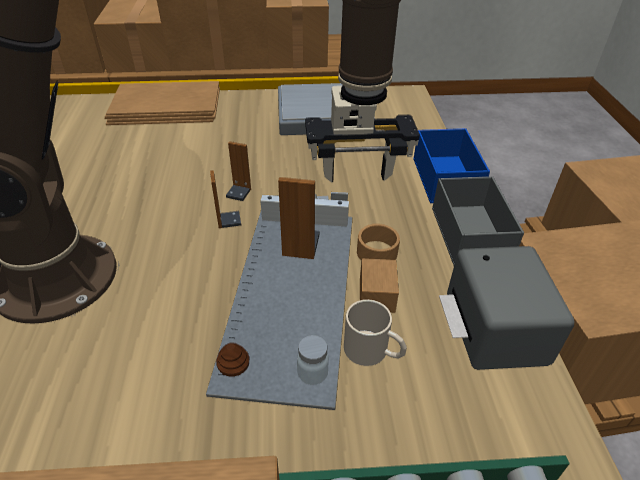

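View pics/wrist0.png

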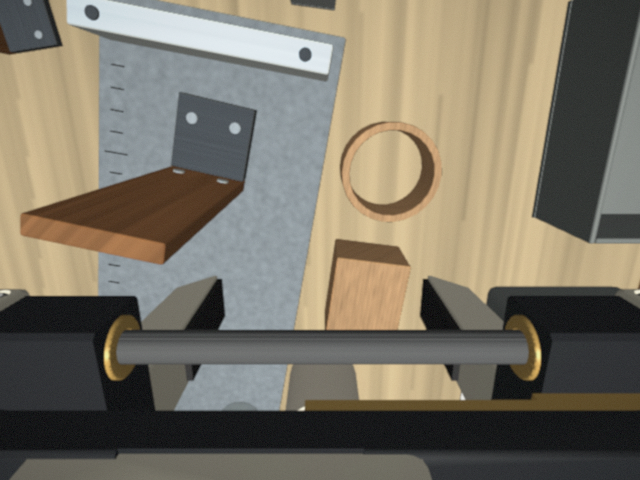

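Candidates (scene pixels): the tall L on the board (335,215), a short L at (436,218) and another short L at (467,268). The one on the board is the largest. I'll check it in a close crop.

Run:
```python
import cv2
a=cv2.imread('pics/scene0.png')[150:340,220:430];cv2.imwrite('pics/c1.png',cv2.resize(a,None,fx=3.5,fy=3,interpolation=2))
cv2.imwrite('pics/c1.png',cv2.resize(a,None,fx=3,fy=3,interpolation=2))
a=cv2.imread('pics/side0.png')[165:410,190:370];cv2.imwrite('pics/c2.png',cv2.resize(a,None,fx=2.4,fy=2.4,interpolation=2))
```

```text
(no output)
```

View pics/c1.png

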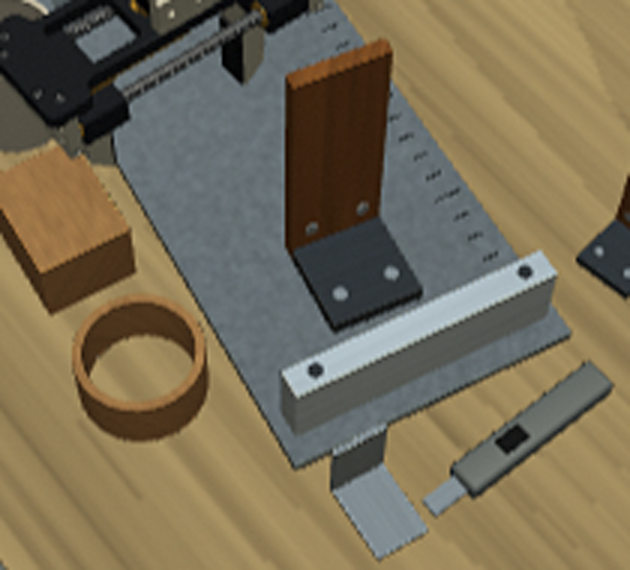

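View pics/c2.png

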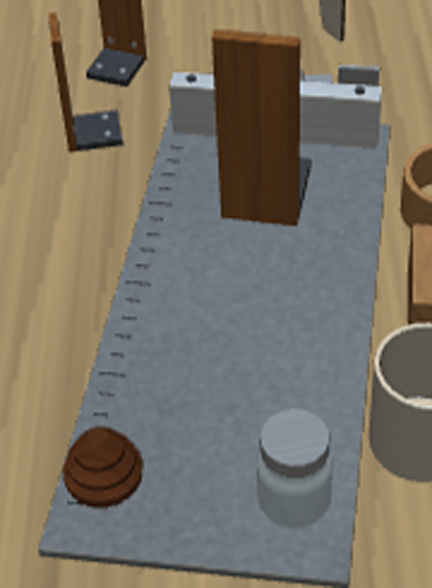

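```bash
cat > m.py <<'E'
from h import *
import pickle
o=pickle.load(open('o.pkl','rb'));A,B=o['scene'],o['side']
f1=lambda p:(p[0]/3+220,p[1]/3+150)
f2=lambda p:(p[0]/2.4+190,p[1]/2.4+165)
P={}
def rep(n,d,p,z): P[n]=onz(d,*p,z);print(n,P[n].round(4))
rep('stoptopL',A,f1((283,371)),.07);rep('stoptopR',A,f1((540,252)),.07)
rep('stoptopNL',A,f1((300,397)),.07);rep('stoptopNR',A,f1((556,280)),.07)
rep('Sbase1',B,f2((172,132)),.01);rep('Sbase2',B,f2((380,145)),.01)
rep('Stop1',B,f2((172,86)),.07);rep('Stop2',B,f2((380,98)),.07)
rep('brd1',B,f2((41,550)),.01);rep('brd2',B,f2((350,580)),.01)
rep('brdA',A,f1((295,467)),.01);rep('brdB',A,f1((571,334)),.01)
rep('heel1',B,f2((220,217)),.01);rep('heel2',B,f2((298,224)),.01)
rep('top1',B,f2((217,40)),.21);rep('top2',B,f2((298,46)),.21)
rep('topA1',A,f1((287,75)),.21);rep('topA2',A,f1((386,40)),.21);rep('topA3',A,f1((392,48)),.21);rep('topA4',A,f1((294,88)),.21)
rep('footA',A,f1((335,321)),.024);rep('footB',A,f1((421,290)),.024)
for a,b in (('stoptopL','stoptopR'),('Sbase1','Sbase2'),('Stop1','Stop2'),('heel1','heel2'),('top1','top2'),('topA1','topA2'),('footA','footB'),('brd1','brd2'),('brdA','brdB')):
    v=P[b]-P[a]; print(a,'len',np.linalg.norm(v).round(4),'ang',np.degrees(np.arctan2(v[1],v[0])).round(2),'mid',((P[a]+P[b])/2).round(4))
E
python3 m.py
```

```text
stoptopL [0.63   0.1137 0.07  ]
stoptopR [0.4372 0.1493 0.07  ]
stoptopNL [0.6331 0.1353 0.07  ]
stoptopNR [0.4439 0.1722 0.07  ]
Sbase1 [0.4321 0.1473 0.01  ]
Sbase2 [0.6323 0.1156 0.01  ]
Stop1 [0.436  0.1426 0.07  ]
Stop2 [0.6289 0.1127 0.07  ]
brd1 [ 0.344  -0.3054  0.01  ]
brd2 [ 0.5583 -0.3419  0.01  ]
brdA [0.6484 0.15   0.01  ]
brdB [0.4344 0.1891 0.01  ]
heel1 [0.4764 0.0247 0.01  ]
heel2 [0.5461 0.0113 0.01  ]
top1 [0.4813 0.0179 0.21  ]
top2 [0.5447 0.006  0.21  ]
topA1 [0.5463 0.0114 0.21  ]
topA2 [0.4803 0.0279 0.21  ]
topA3 [0.4815 0.0352 0.21  ]
topA4 [0.5492 0.022  0.21  ]
footA [0.5623 0.0856 0.024 ]
footB [0.4994 0.1033 0.024 ]
stoptopL len 0.196 ang 169.53 mid [0.5336 0.1315 0.07  ]
Sbase1 len 0.2027 ang -9.01 mid [0.5322 0.1314 0.01  ]
Stop1 len 0.1953 ang -8.81 mid [0.5325 0.1276 0.07  ]
heel1 len 0.071 ang -10.85 mid [0.5112 0.018  0.01  ]
top1 len 0.0644 ang -10.62 mid [0.513 0.012 0.21 ]
topA1 len 0.0681 ang 165.95 mid [0.5133 0.0197 0.21  ]
footA len 0.0654 ang 164.28 mid [0.5309 0.0944 0.024 ]
brd1 len 0.2174 ang -9.67 mid [ 0.4512 -0.3237  0.01  ]
brdA len 0.2176 ang 169.63 mid [0.5414 0.1696 0.01  ]
```

The crop confirms the tall divider on the board. Its upright is at crop (340,140), its foot points to the stop, and by the rulers it is about 200 mm tall. Its heel is at board x≈115 mm and it is turned about 3° off the board. Next I'll bring the fingers above the foot, square to the board.

servo_tool(
  commands=[
    [[0, 0, -2, 0, 0, 0, 2.5], [1, -2, -2, 0, 0, 2, 2.5], [2, -4, -2, 0, 0, 5, 2.5], [3, -6, -2, 0, 0, 8, 2.5], [4, -8.5, -2, 0, 0, 10.2, 2.5], [4.95, -10.8, -2, 0, 0, 10.2, 2.5], [4.95, -10.8, -1, 0, 0, 10.2, 2.5], [4.95, -10.8, 0, 0, 0, 10.2, 2.5], [4.95, -10.8, 0, 0, 0, 10.2, 2.5], [4.95, -10.8, 0, 0, 0, 10.2, 2.5]],
  ],
)

```text
time: 0.98
eef_pos: [0.5173, 0.0488, 0.2479]
orientation: [0.767, 0.641, -0.001, -0.0]
force: [0.9, 0.7, 0.8]
grip_width: 0.0297
```

```bash
cat >> h.py <<'E'
O=np.array([.533,.131,.01]);c,s_=np.cos(np.radians(-100.2)),np.sin(np.radians(-100.2))
Bm=np.array([[c,-s_,0],[s_,c,0],[0,0,1]])  # cols xb,yb,z
def tob(p): return Bm.T@(np.array(p)-O)
def tow(p): return Bm@np.array(p)+O
def state():
    s=monitor.sense(); R=Rn.from_quat(s['orientation']).as_matrix()
    tip=s['eef_pos']+R[:,2]*.022
    print('t',round(s['time'],2),'tip board mm',(tob(tip)*1000).round(1),'toolx in board',(Bm.T@R[:,0]).round(3),'toolz',(Bm.T@R[:,2]).round(3),'F board',(Bm.T@s['force']).round(2),'w',round(s['grip_width'],4))
E
python3 - <<'E'
from h import *
state()
snap('scene','s1.png');snap('side','d1.png');snap('wrist','w1.png')
a=cv2.imread('pics/s1.png')[100:340,200:440];b=cv2.imread('pics/d1.png')[100:340,180:420]
cv2.imwrite('pics/p1.png',cv2.resize(np.hstack([a,b]),(800,400),interpolation=2))
E
```

```text
t 0.98 tip board mm [ 83.7  -0.9 215.9] toolx in board [-1.     0.001 -0.001] toolz [ 0.001 -0.001 -1.   ] F board [-0.89  0.78  0.78] w 0.0297
```

View pics/p1.png

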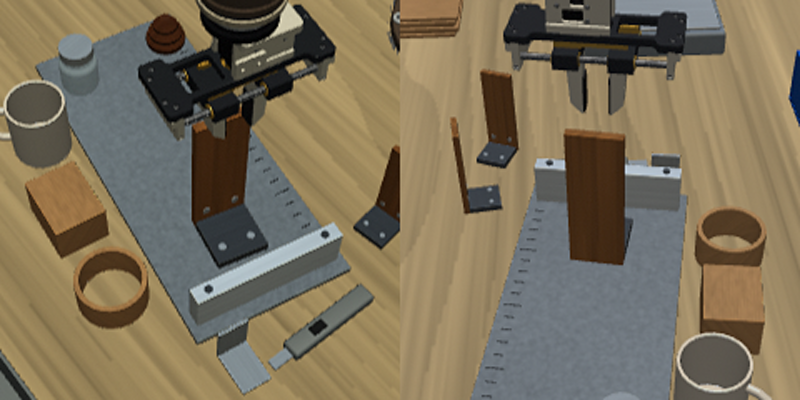

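View pics/w1.png

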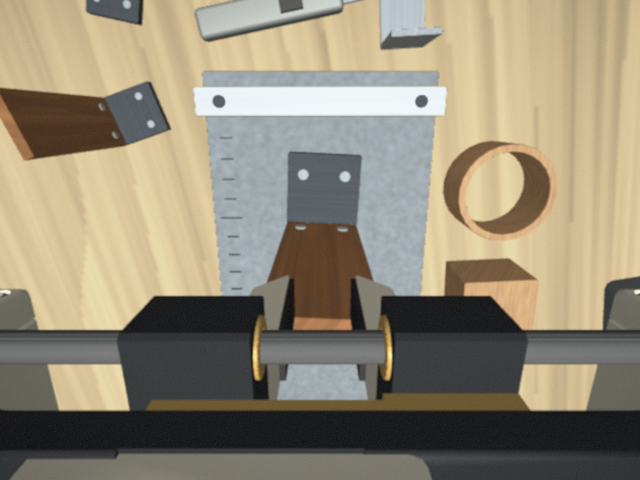

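The board is now square in the wrist view: the stop runs (195..445,100), and the foot at (325,185) is centred under the fingers. Next I'll go down behind the upright and approach it.

servo_tool(
  commands=[
    [[0, 0, 1.5, 0, 0, 0, 2.5], [0, 0, 3, 0, 0, 0, 2.5], [0, 0, 4.5, 0, 0, 0, 2.5], [0, 0, 6, 0, 0, 0, 2.5], [0, 0, 6.6, 0, 0, 0, 2.5], [-0.3, 0, 6.6, 0, 0, 0, 2.5], [-0.6, 0, 6.6, 0, 0, 0, 2.5], [-0.9, 0, 6.6, 0, 0, 0, 2.5], [-1.2, 0, 6.6, 0, 0, 0, 2.5], [-1.5, 0, 6.6, 0, 0, 0, 2.5], [-1.8, 0, 6.6, 0, 0, 0, 2.5], [-2.1, 0, 6.6, 0, 0, 0, 2.5], [-2.1, 0, 6.6, 0, 0, 0, 2.5]],
  ],
)

```text
time: 2.22
eef_pos: [0.5134, 0.0281, 0.183]
orientation: [0.767, 0.641, 0.0, 0.0]
force: [0.2, 1.6, 0.5]
grip_width: 0.0247
```

```bash
cat > v.py <<'E'
from h import *
import sys
n=sys.argv[1]; state()
snap('scene','s%s.png'%n);snap('side','d%s.png'%n)
a=cv2.imread('pics/s%s.png'%n)[100:340,200:440];b=cv2.imread('pics/d%s.png'%n)[130:370,180:420]
cv2.imwrite('pics/p%s.png'%n,cv2.resize(np.hstack([a,b]),(800,400),interpolation=2))
E
python3 v.py 2
```

```text
t 2.22 tip board mm [104.8  -1.1 151. ] toolx in board [-1.     0.001 -0.   ] toolz [ 0.     0.001 -1.   ] F board [-1.64 -0.14  0.53] w 0.0247
```

View pics/p2.png

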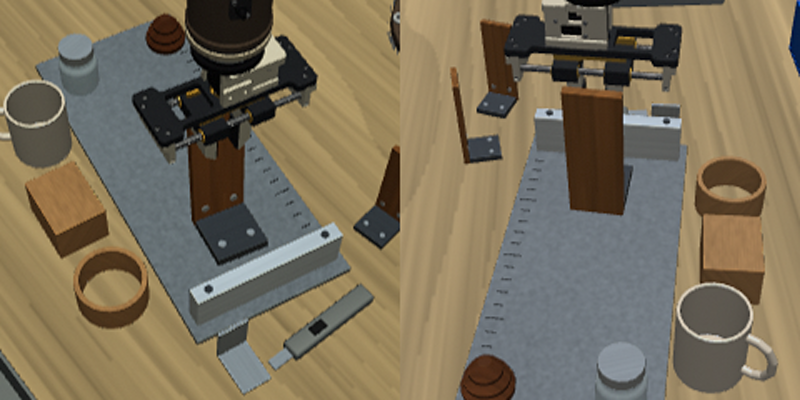

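servo_tool(
  commands=[
    [[-0.4, 0, 0, 0, 0, 0, 2.5], [-0.8, 0, 0, 0, 0, 0, 2.5], [-1.2, 0, 0, 0, 0, 0, 2.5], [-1.6, 0, 0, 0, 0, 0, 2.5], [-2.0, 0, 0, 0, 0, 0, 2.5], [-2.4, 0, 0, 0, 0, 0, 2.5], [-2.8, 0, 0, 0, 0, 0, 2.5], [-3.2, 0, 0, 0, 0, 0, 2.5], [-3.5, 0, 0, 0, 0, 0, 2.5], [-3.5, 0, 0, 0, 0, 0, 2.5]],
  ],
)

```text
time: 3.15
eef_pos: [0.5069, -0.0066, 0.1827]
orientation: [0.768, 0.641, -0.0, 0.0]
force: [-0.2, 0.9, -0.8]
grip_width: 0.025
```

```bash
python3 v.py 3
```

```text
t 3.15 tip board mm [140.   -1.3 150.7] toolx in board [-1.     0.001 -0.   ] toolz [ 0.  0. -1.] F board [-0.86 -0.36 -0.8 ] w 0.025
```

View pics/p3.png

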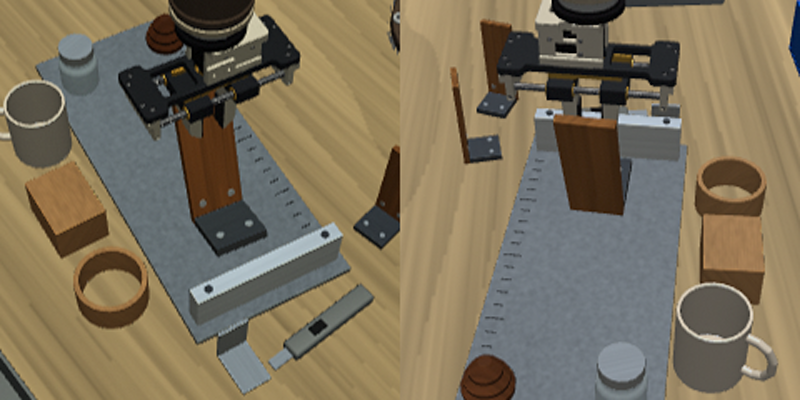

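```bash
cat > th.py <<'E'
from h import *
import pickle,sys
B=pickle.load(open('o.pkl','rb'))['side']
# args: crop pixel of top outer edge middle, heel xb mm
u=(float(sys.argv[1])-400)/1.6667+180; v=float(sys.argv[2])/1.6667+130; xp=float(sys.argv[3])/1000
b=[]
for t in np.arange(0,95,1.):
    r=np.radians(t); q=proj(B,tow([xp+.2*np.sin(r),0,.2*np.cos(r)])); b.append((abs(q[1]-v),t,q))
b.sort(key=lambda e:e[0]); print((u,v),b[0])
E
python3 th.py 590 124 115; python3 th.py 594 94 115
```

```text
(293.99772004559907, 204.3985120297594) (np.float64(0.7337562114763045), np.float64(17.0), array([292.65937095, 203.66475582]))
(296.3976720465591, 186.39887202255954) (np.float64(0.46053961723816883), np.float64(5.0), array([295.65841682, 186.85941164]))
```

The side crop gives a tilt of about 17°, as predicted, and the heel has not slid. I'll push on to about 29°.

servo_tool(
  commands=[
    [[-0.4, 0, 0.1, 0, 0, 0, 2.5], [-0.8, 0, 0.2, 0, 0, 0, 2.5], [-1.2, 0, 0.4, 0, 0, 0, 2.5], [-1.6, 0, 0.6, 0, 0, 0, 2.5], [-2.0, 0, 0.7, 0, 0, 0, 2.5], [-2.4, 0, 0.9, 0, 0, 0, 2.5], [-2.7, 0, 1.0, 0, 0, 0, 2.5], [-2.9, 0, 1.1, 0, 0, 0, 2.5], [-2.9, 0, 1.1, 0, 0, 0, 2.5]],
  ],
)

```text
time: 4.0
eef_pos: [0.5017, -0.0348, 0.1715]
orientation: [0.767, 0.641, -0.0, -0.0]
force: [-0.5, 0.2, -0.3]
grip_width: 0.0247
```

```bash
python3 v.py 4
```

```text
t 4.0 tip board mm [168.7  -1.4 139.5] toolx in board [-1.     0.001 -0.   ] toolz [ 0. -0. -1.] F board [-0.06 -0.53 -0.29] w 0.0247
```

View pics/p4.png

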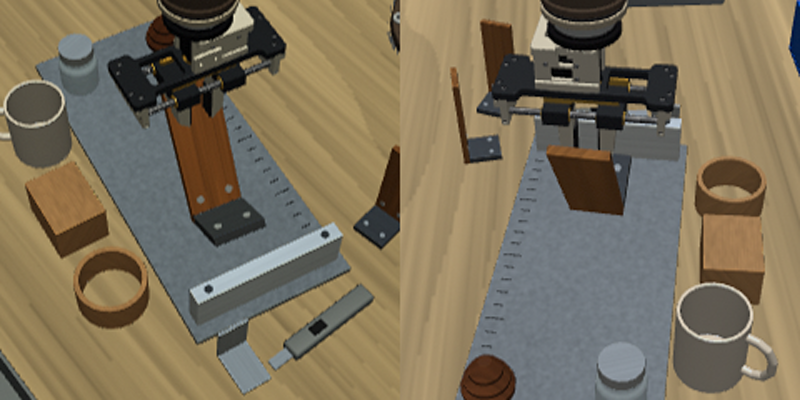

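```bash
python3 th.py 583 159 115
```

```text
(289.7978040439191, 225.39809203815923) (np.float64(0.4587007851573901), np.float64(30.0), array([289.61223624, 225.85679282]))
```

The tilt is now about 30°. Next I'll slide the tips down the inner face.

servo_tool(
  commands=[
    [[0.33, 0, 0.6, 0, 0, 0, 2.5], [0.66, 0, 1.2, 0, 0, 0, 2.5], [0.99, 0, 1.8, 0, 0, 0, 2.5], [1.32, 0, 2.4, 0, 0, 0, 2.5], [1.65, 0, 3.0, 0, 0, 0, 2.5], [1.98, 0, 3.6, 0, 0, 0, 2.5], [2.31, 0, 4.2, 0, 0, 0, 2.5], [2.64, 0, 4.8, 0, 0, 0, 2.5], [2.97, 0, 5.4, 0, 0, 0, 2.5], [3.3, 0, 6.0, 0, 0, 0, 2.5], [3.63, 0, 6.6, 0, 0, 0, 2.5], [3.96, 0, 7.2, 0, 0, 0, 2.5], [4.35, 0, 7.9, 0, 0, 0, 2.5], [4.35, 0, 7.9, 0, 0, 0, 2.5]],
  ],
)

```text
time: 5.27
eef_pos: [0.5092, 0.0097, 0.0914]
orientation: [0.767, 0.642, -0.0, -0.001]
force: [0.4, 1.1, -0.3]
grip_width: 0.0252
```

```bash
python3 v.py 5
```

```text
t 5.27 tip board mm [123.6  -1.9  59.4] toolx in board [-1.    -0.001  0.   ] toolz [-0.    -0.001 -1.   ] F board [-1.18  0.16 -0.25] w 0.0252
```

View pics/p5.png

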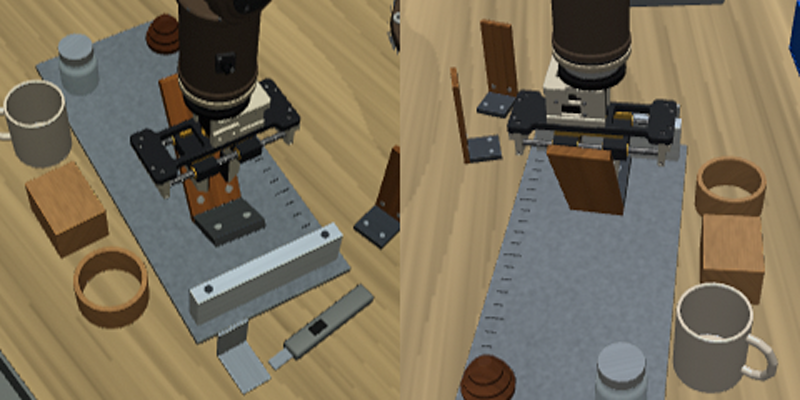

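servo_tool(
  commands=[
    [[0.25, 0, 0.5, 0, 0, 0, 2.5], [0.5, 0, 1.0, 0, 0, 0, 2.5], [0.75, 0, 1.5, 0, 0, 0, 2.5], [1.0, 0, 2.0, 0, 0, 0, 2.5], [1.2, 0, 2.4, 0, 0, 0, 2.5], [1.4, 0, 2.8, 0, 0, 0, 2.5], [1.4, 0, 2.8, 0, 0, 0, 2.5]],
  ],
)

```text
time: 5.95
eef_pos: [0.5119, 0.023, 0.0639]
orientation: [0.767, 0.642, -0.0, -0.0]
force: [-0.3, -0.4, -1.1]
grip_width: 0.0246
```

```bash
python3 v.py 6
```

```text
t 5.95 tip board mm [110.1  -1.7  31.9] toolx in board [-1.    -0.001 -0.   ] toolz [ 0.    -0.001 -1.   ] F board [ 0.43 -0.22 -1.1 ] w 0.0246
```

View pics/p6.png

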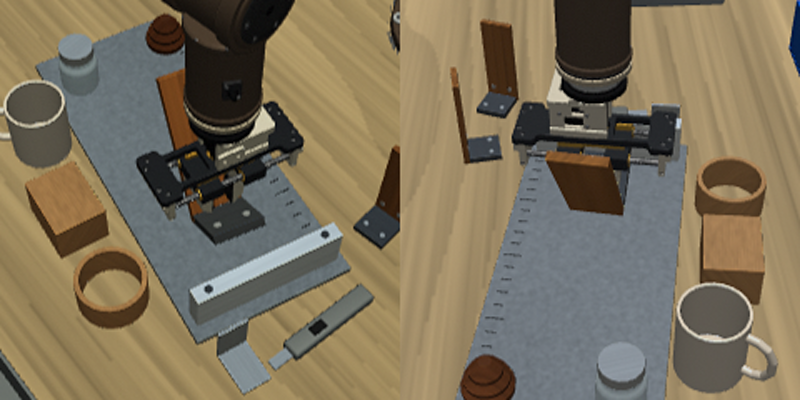

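The tips are in the notch and the tilt is about 32°. I'll lower 2.5 mm so the finger fits snugly, then ease past the balance point.

servo_tool(
  commands=[
    [[0.05, 0, 0.12, 0, 0, 0, 2.5], [0.1, 0, 0.25, 0, 0, 0, 2.5], [0, 0, 0.25, 0, 0, 0, 2.5], [-0.1, 0, 0.25, 0, 0, 0, 2.5], [-0.2, 0, 0.25, 0, 0, 0, 2.5], [-0.3, 0, 0.25, 0, 0, 0, 2.5], [-0.4, 0, 0.25, 0, 0, 0, 2.5], [-0.5, 0, 0.25, 0, 0, 0, 2.5], [-0.5, 0, 0.25, 0, 0, 0, 2.5], [-0.5, 0, 0.25, 0, 0, 0, 2.5]],
  ],
)

```text
time: 6.88
eef_pos: [0.5113, 0.0172, 0.0623]
orientation: [0.767, 0.641, 0.0, 0.0]
force: [0.2, -1.3, 1.6]
grip_width: 0.0251
```

```bash
python3 v.py 7
```

```text
t 6.88 tip board mm [115.8  -1.2  30.3] toolx in board [-1.  0. -0.] toolz [ 0.  0. -1.] F board [1.23 0.42 1.59] w 0.0251
```

View pics/p7.png

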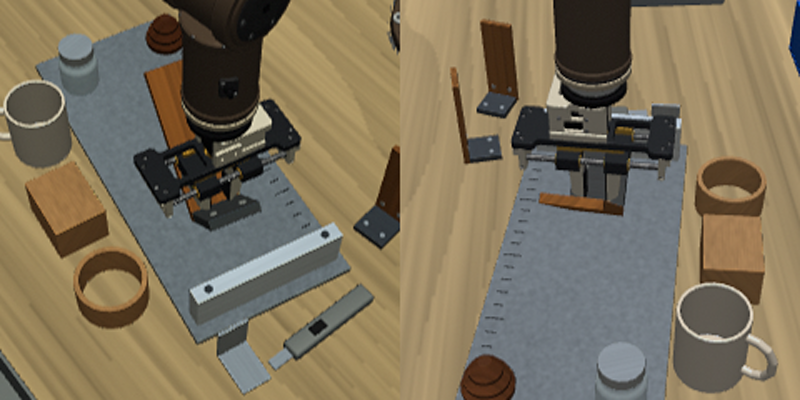

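```bash
python3 th.py 578 207 115; python3 -c "
import cv2
a=cv2.imread('pics/d7.png')[190:290,230:350];b=cv2.imread('pics/s7.png')[120:250,230:400]
cv2.imwrite('pics/z7.png',cv2.resize(a,None,fx=6,fy=6));cv2.imwrite('pics/y7.png',cv2.resize(b,None,fx=4,fy=4))"
```

```text
(286.79786404271914, 254.197516049679) (np.float64(0.349306897892518), np.float64(45.0), array([286.69253844, 254.54682295]))
```

View pics/z7.png

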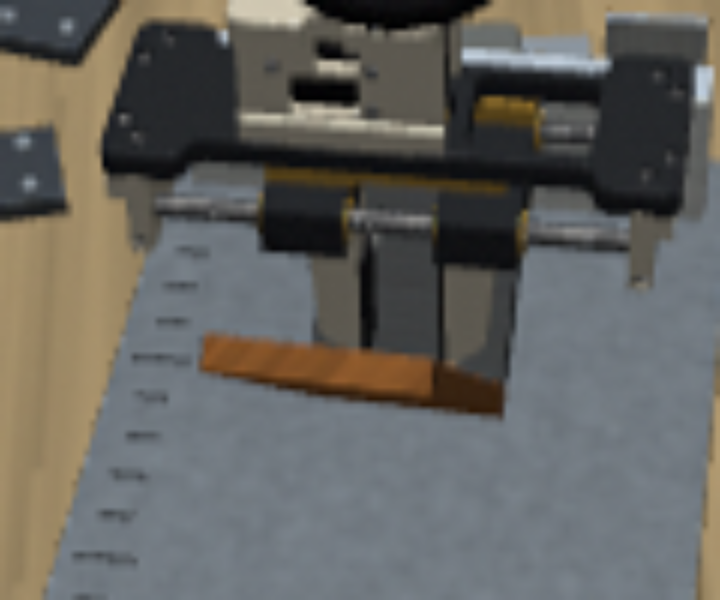

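View pics/y7.png

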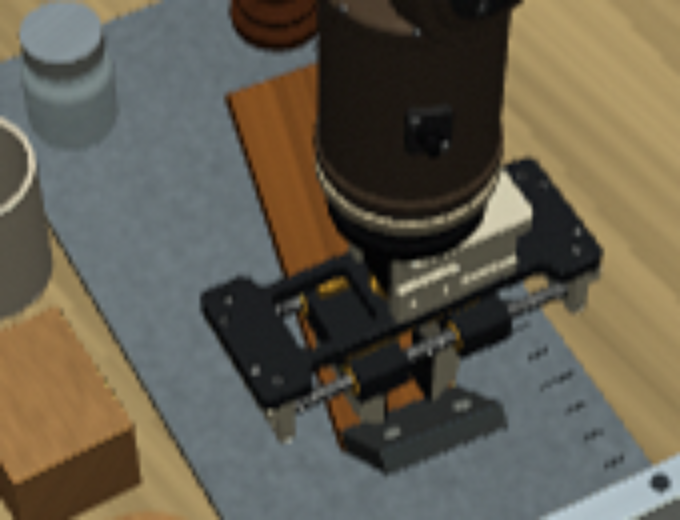

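The tilt is now about 47°, with the foot resting on the fingers (F +1.2 N along x). I'll slide the tips outwards along the foot for more leverage.

servo_tool(
  commands=[
    [[0.22, 0, -0.25, 0, 0, 0, 2.5], [0.45, 0, -0.5, 0, 0, 0, 2.5], [0.67, 0, -0.75, 0, 0, 0, 2.5], [0.9, 0, -1.0, 0, 0, 0, 2.5], [1.12, 0, -1.25, 0, 0, 0, 2.5], [1.35, 0, -1.5, 0, 0, 0, 2.5], [1.57, 0, -1.75, 0, 0, 0, 2.5], [1.8, 0, -2.0, 0, 0, 0, 2.5], [2.0, 0, -2.25, 0, 0, 0, 2.5], [2.22, 0, -2.5, 0, 0, 0, 2.5], [2.45, 0, -2.75, 0, 0, 0, 2.5], [2.7, 0, -3.0, 0, 0, 0, 2.5], [2.7, 0, -3.0, 0, 0, 0, 2.5]],
  ],
)

```text
time: 8.07
eef_pos: [0.5164, 0.0448, 0.0928]
orientation: [0.767, 0.642, 0.0, 0.0]
force: [0.5, -0.6, 0.1]
grip_width: 0.025
```

```bash
cat > v2.py <<'E'
from h import *
import sys
n=sys.argv[1]; state()
snap('scene','s%s.png'%n);snap('side','d%s.png'%n)
a=cv2.imread('pics/s%s.png'%n)[120:270,225:425];b=cv2.imread('pics/d%s.png'%n)[180:330,220:420]
cv2.imwrite('pics/p%s.png'%n,cv2.resize(np.hstack([a,b]),(800,300),interpolation=2))
E
python3 v2.py 8
```

```text
t 8.07 tip board mm [87.7 -1.  60.8] toolx in board [-1.    -0.001  0.001] toolz [-0.001  0.001 -1.   ] F board [0.46 0.62 0.14] w 0.025
```

View pics/p8.png

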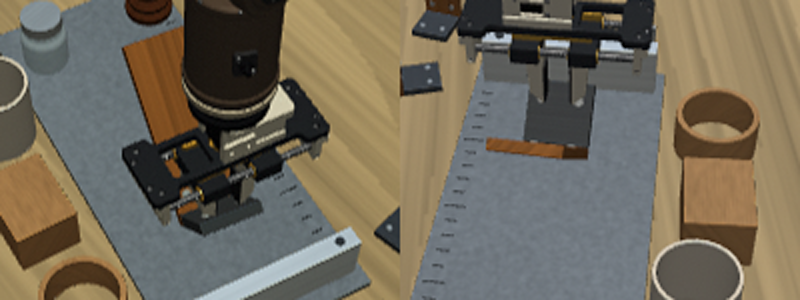

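servo_tool(
  commands=[
    [[-0.2, 0, 0, 0, 0, 0, 2.5], [-0.4, 0, 0, 0, 0, 0, 2.5], [-0.6, 0, 0, 0, 0, 0, 2.5], [-0.8, 0, 0, 0, 0, 0, 2.5], [-1.0, 0, 0, 0, 0, 0, 2.5], [-1.2, 0, 0, 0, 0, 0, 2.5], [-1.4, 0, 0, 0, 0, 0, 2.5], [-1.6, 0, 0, 0, 0, 0, 2.5], [-1.8, 0, 0, 0, 0, 0, 2.5], [-1.8, 0, 0, 0, 0, 0, 2.5]],
  ],
)

```text
time: 9.0
eef_pos: [0.5128, 0.0256, 0.0923]
orientation: [0.767, 0.641, -0.0, 0.0]
force: [-1.1, -1.5, 3.0]
grip_width: 0.0253
```

```bash
python3 v2.py 9
```

```text
t 9.0 tip board mm [107.3  -1.2  60.3] toolx in board [-1.     0.001 -0.   ] toolz [ 0.  0. -1.] F board [ 1.67 -0.79  3.02] w 0.0253
```

View pics/p9.png

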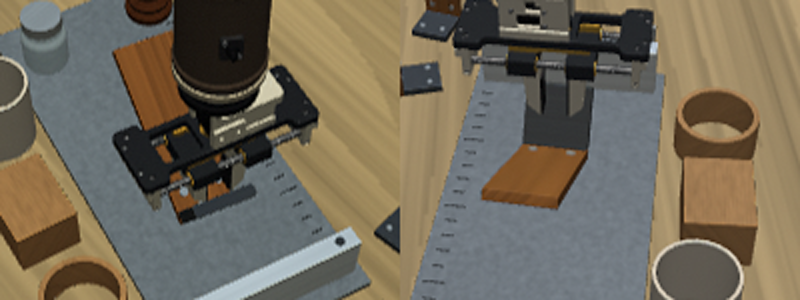

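```bash
cat > th2.py <<'E'
from h import *
import pickle,sys
B=pickle.load(open('o.pkl','rb'))['side']
v=float(sys.argv[1])/2+180; s=tob(monitor.sense()['eef_pos'])*1000; lx,lz=s[0]-9.5,s[2]-22
# unknown theta with heel xp from foot contact at left finger corner; match the row of outer top edge
best=[]
for t in np.arange(40,91,.5):
    r=np.radians(t); xp=lx-(14-lz*np.cos(r))/np.sin(r)
    q=proj(B,tow([xp/1e3+.2*np.sin(r),-.02,.2*np.cos(r)])); best.append((abs(q[1]-v),t,xp))
print(sorted(best)[:2])
E
python3 th2.py 203
```

```text
[(np.float64(0.07851284393217384), np.float64(59.0), np.float64(117.10362031404266)), (np.float64(0.6080554283328183), np.float64(58.5), np.float64(117.7360692461304))]
```

servo_tool(
  commands=[
    [[-0.15, 0, 0, 0, 0, 0, 2.5], [-0.3, 0, 0, 0, 0, 0, 2.5], [-0.45, 0, 0, 0, 0, 0, 2.5], [-0.6, 0, 0, 0, 0, 0, 2.5], [-0.75, 0, 0, 0, 0, 0, 2.5], [-0.9, 0, 0, 0, 0, 0, 2.5], [-1.0, 0, 0, 0, 0, 0, 2.5], [-1.0, 0, 0, 0, 0, 0, 2.5]],
  ],
)

```text
time: 9.77
eef_pos: [0.511, 0.016, 0.0923]
orientation: [0.767, 0.641, -0.0, 0.0]
force: [-1.1, -1.8, 3.3]
grip_width: 0.0248
```

```bash
python3 v2.py 10
```

```text
t 9.77 tip board mm [117.1  -1.3  60.3] toolx in board [-1.     0.001 -0.   ] toolz [ 0. -0. -1.] F board [ 2.   -0.75  3.31] w 0.0248
```

View pics/p10.png

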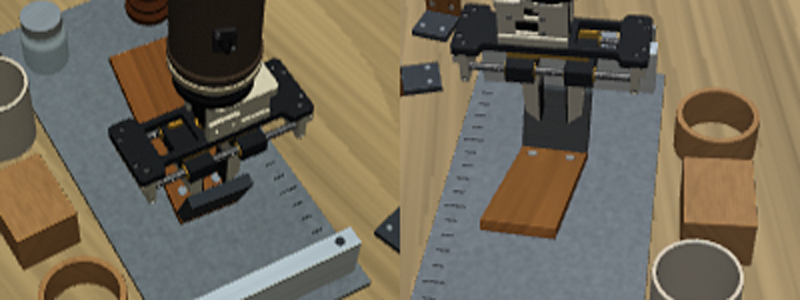

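```bash
python3 th2.py 234
```

```text
[(np.float64(0.01336950848633478), np.float64(67.5), np.float64(116.97743842506765)), (np.float64(0.6305092067066198), np.float64(67.0), np.float64(117.5398794682856))]
```

servo_tool(
  commands=[
    [[-0.1, 0, 0, 0, 0, 0, 2.5], [-0.2, 0, 0, 0, 0, 0, 2.5], [-0.3, 0, 0, 0, 0, 0, 2.5], [-0.4, 0, 0, 0, 0, 0, 2.5], [-0.5, 0, 0, 0, 0, 0, 2.5], [-0.6, 0, 0, 0, 0, 0, 2.5], [-0.7, 0, 0, 0, 0, 0, 2.5], [-0.7, 0, 0, 0, 0, 0, 2.5]],
  ],
)

```text
time: 10.53
eef_pos: [0.5097, 0.0092, 0.0922]
orientation: [0.767, 0.641, -0.0, 0.0]
force: [-1.5, -2.9, 2.9]
grip_width: 0.0253
```

```bash
python3 v2.py 11
```

```text
t 10.53 tip board mm [124.   -1.4  60.2] toolx in board [-1.     0.001 -0.   ] toolz [ 0. -0. -1.] F board [ 3.12 -0.94  2.94] w 0.0253
```

View pics/p11.png

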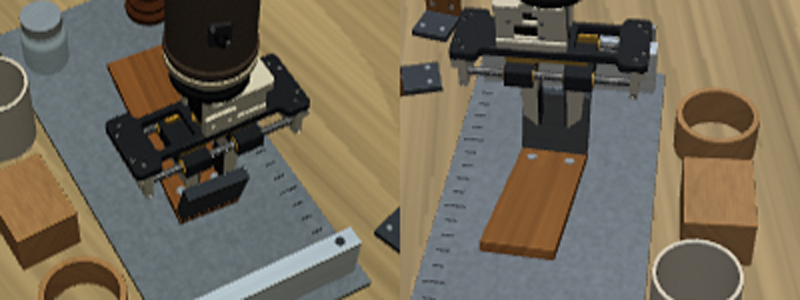

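servo_tool(
  commands=[
    [[-0.1, 0, 0.02, 0, 0, 0, 2.5], [-0.2, 0, 0.04, 0, 0, 0, 2.5], [-0.3, 0, 0.06, 0, 0, 0, 2.5], [-0.4, 0, 0.08, 0, 0, 0, 2.5], [-0.5, 0, 0.1, 0, 0, 0, 2.5], [-0.6, 0, 0.12, 0, 0, 0, 2.5]],
  ],
)

```text
time: 11.13
eef_pos: [0.5088, 0.0034, 0.091]
orientation: [0.767, 0.641, -0.0, 0.0]
force: [-1.0, -4.0, 3.5]
grip_width: 0.0248
```

```bash
python3 v2.py 12
```

```text
t 11.13 tip board mm [129.8  -1.3  59. ] toolx in board [-1.  0. -0.] toolz [ 0.  0. -1.] F board [ 4.09 -0.31  3.53] w 0.0248
```

View pics/p12.png

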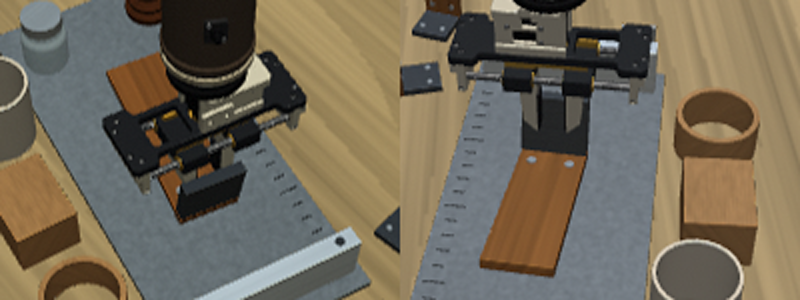

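Still controlled, at about 80° with no heel slip. I'll continue slowly.

servo_tool(
  commands=[
    [[-0.1, 0, 0.02, 0, 0, 0, 2.5], [-0.2, 0, 0.04, 0, 0, 0, 2.5], [-0.3, 0, 0.06, 0, 0, 0, 2.5], [-0.4, 0, 0.08, 0, 0, 0, 2.5], [-0.5, 0, 0.1, 0, 0, 0, 2.5], [-0.6, 0, 0.12, 0, 0, 0, 2.5], [-0.6, 0, 0.12, 0, 0, 0, 2.5]],
  ],
)

```text
time: 11.82
eef_pos: [0.5076, -0.0026, 0.0898]
orientation: [0.767, 0.641, -0.0, 0.0]
force: [-1.0, -5.3, 4.1]
grip_width: 0.0251
```

```bash
python3 v2.py 13
```

```text
t 11.82 tip board mm [136.   -1.4  57.8] toolx in board [-1.  0. -0.] toolz [ 0. -0. -1.] F board [ 5.4  -0.09  4.15] w 0.0251
```

View pics/p13.png

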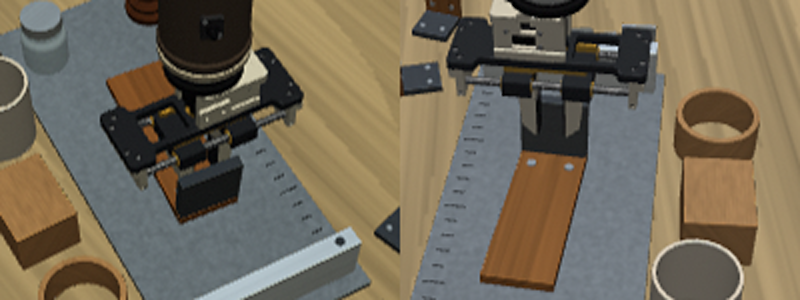

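servo_tool(
  commands=[
    [[-0.1, 0, 0.02, 0, 0, 0, 2.5], [-0.2, 0, 0.04, 0, 0, 0, 2.5], [-0.3, 0, 0.06, 0, 0, 0, 2.5], [-0.4, 0, 0.08, 0, 0, 0, 2.5], [-0.5, 0, 0.1, 0, 0, 0, 2.5], [-0.6, 0, 0.12, 0, 0, 0, 2.5], [-0.7, 0, 0.12, 0, 0, 0, 2.5], [-0.9, 0, 0.12, 0, 0, 0, 2.5], [-0.9, 0, 0.12, 0, 0, 0, 2.5]],
  ],
)

```text
time: 12.67
eef_pos: [0.5064, -0.0107, 0.0886]
orientation: [0.767, 0.642, 0.0, -0.0]
force: [0.4, -0.4, -0.7]
grip_width: 0.0252
```

```bash
python3 v2.py 14; python3 -c "
from h import *
snap('wrist','w14.png')"
```

```text
t 12.67 tip board mm [144.2  -1.1  56.6] toolx in board [-1.    -0.     0.001] toolz [-0.001  0.    -1.   ] F board [ 0.33  0.46 -0.65] w 0.0252
```

View pics/p14.png

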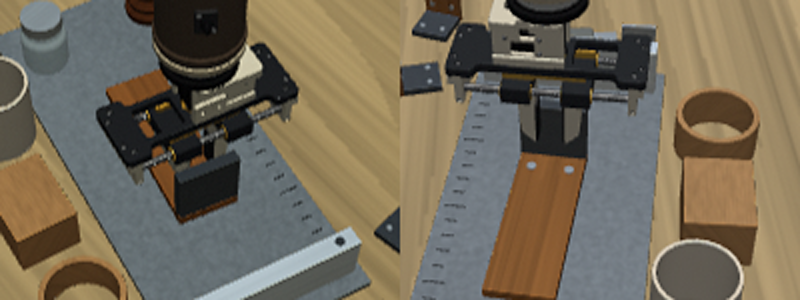

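View pics/w14.png

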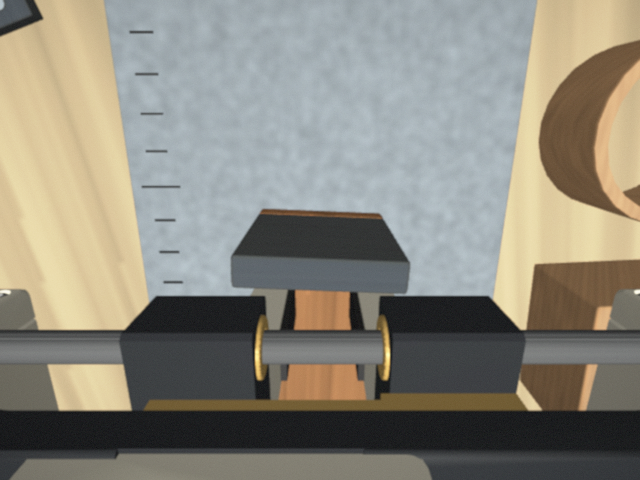

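It landed flat with zero force. In the wrist view the foot stands at (320,250) with its underside towards the stop, nearly square. I'll lower the tips and push the foot back towards the stop.

servo_tool(
  commands=[
    [[0, 0, 0.7, 0, 0, 0, 2.5], [0, 0, 1.4, 0, 0, 0, 2.5], [0, 0, 2.1, 0, 0, 0, 2.5], [0.3, 0, 2.1, 0, 0, 0, 2.5], [0.6, 0, 2.1, 0, 0, 0, 2.5], [1.0, 0, 2.1, 0, 0, 0, 2.5], [1.5, 0, 2.1, 0, 0, 0, 2.5], [2.0, 0, 2.1, 0, 0, 0, 2.5], [2.5, 0, 2.1, 0, 0, 0, 2.5], [3.0, 0, 2.1, 0, 0, 0, 2.5], [3.5, 0, 2.1, 0, 0, 0, 2.5], [4.0, 0, 2.1, 0, 0, 0, 2.5], [4.5, 0, 2.1, 0, 0, 0, 2.5], [5.0, 0, 2.1, 0, 0, 0, 2.5], [5.5, 0, 2.1, 0, 0, 0, 2.5], [5.5, 0, 2.1, 0, 0, 0, 2.5]],
  ],
)

```text
time: 14.15
eef_pos: [0.5165, 0.0435, 0.0681]
orientation: [0.767, 0.641, 0.0, 0.0]
force: [-0.5, -6.4, 4.1]
grip_width: 0.0246
```

```bash
python3 v.py 15; python3 -c "
from h import *
snap('wrist','w15.png')"
```

```text
t 14.15 tip board mm [89.  -0.8 36.1] toolx in board [-1. -0. -0.] toolz [ 0.     0.001 -1.   ] F board [6.37 0.63 4.07] w 0.0246
```

View pics/p15.png

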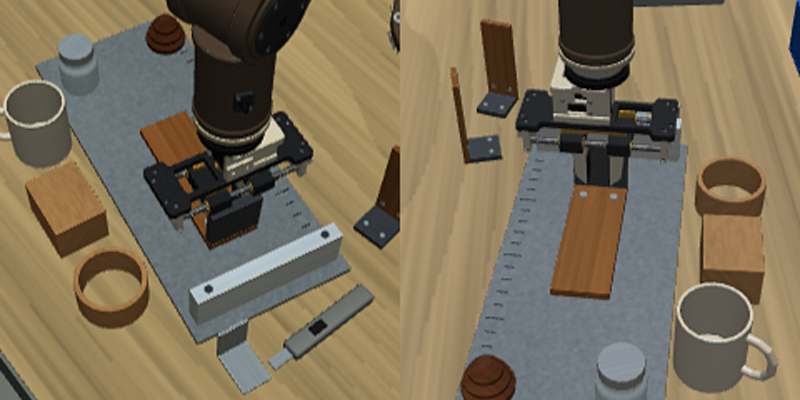

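View pics/w15.png

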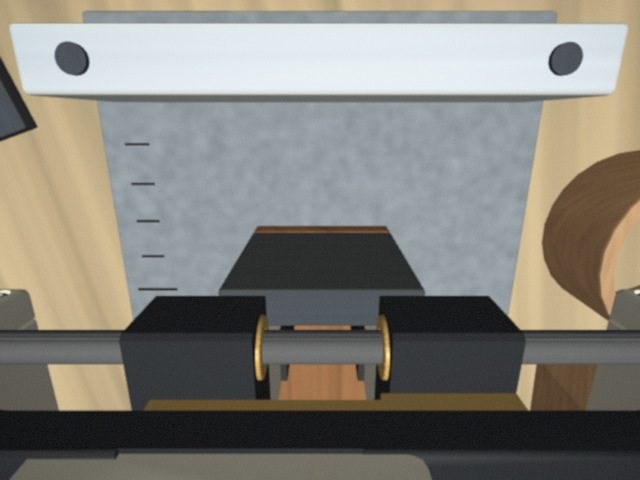

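servo_tool(
  commands=[
    [[-0.3, 0, 0, 0, 0, 0, 2.5], [-0.4, 0, 0.4, 0, 0, 0, 2.5], [-0.4, 0, 0.9, 0, 0, 0, 2.5], [-0.4, 0, 1.4, 0, 0, 0, 2.5], [-0.1, 0, 1.4, 0, 0, 0, 2.5], [0.2, 0, 1.4, 0, 0, 0, 2.5], [0.6, 0, 1.4, 0, 0, 0, 2.5], [1.0, 0, 1.4, 0, 0, 0, 2.5], [1.4, 0, 1.4, 0, 0, 0, 2.5], [1.8, 0, 1.4, 0, 0, 0, 2.5], [2.2, 0, 1.4, 0, 0, 0, 2.5], [2.6, 0, 1.4, 0, 0, 0, 2.5], [3.0, 0, 1.4, 0, 0, 0, 2.5], [3.4, 0, 1.4, 0, 0, 0, 2.5], [3.8, 0, 1.4, 0, 0, 0, 2.5], [4.2, 0, 1.4, 0, 0, 0, 2.5], [4.6, 0, 1.4, 0, 0, 0, 2.5], [5.0, 0, 1.4, 0, 0, 0, 2.5], [5.4, 0, 1.4, 0, 0, 0, 2.5], [5.4, 0, 1.4, 0, 0, 0, 2.5]],
  ],
)

```text
time: 15.97
eef_pos: [0.5257, 0.0976, 0.0537]
orientation: [0.767, 0.642, 0.0, -0.0]
force: [0.4, 0.3, -0.4]
grip_width: 0.0249
```

```bash
python3 v.py 16; python3 -c "
from h import *
snap('wrist','w16.png')"
```

```text
t 15.97 tip board mm [34.2 -1.3 21.7] toolx in board [-1.    -0.001  0.001] toolz [-0.001  0.    -1.   ] F board [-0.41  0.31 -0.39] w 0.0249
```

View pics/p16.png

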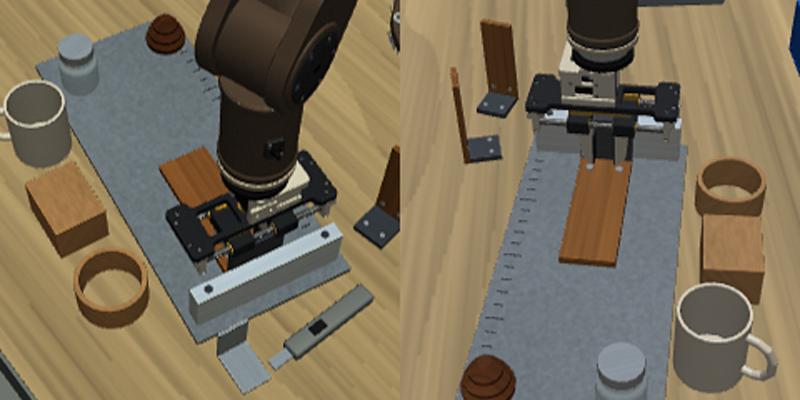

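View pics/w16.png

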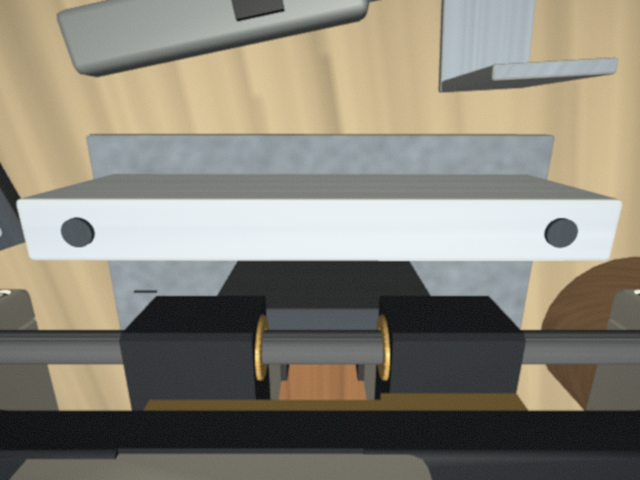

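About 10 mm remains. I'll press home in small steps.

servo_tool(
  commands=[
    [[0.2, 0, 0, 0, 0, 0, 2.5], [0.4, 0, 0, 0, 0, 0, 2.5], [0.6, 0, 0, 0, 0, 0, 2.5], [0.8, 0, 0, 0, 0, 0, 2.5], [0.9, 0, 0, 0, 0, 0, 2.5], [1.0, 0, 0, 0, 0, 0, 2.5], [1.0, 0, 0, 0, 0, 0, 2.5]],
  ],
)

```text
time: 16.7
eef_pos: [0.5271, 0.1046, 0.0537]
orientation: [0.768, 0.641, -0.001, 0.0]
force: [-1.2, -7.3, 3.8]
grip_width: 0.0252
```

```bash
python3 v.py 17
```

```text
t 16.7 tip board mm [27.  -1.2 21.7] toolx in board [-1.     0.001 -0.002] toolz [ 0.002 -0.    -1.   ] F board [7.39 0.14 3.77] w 0.0252
```

```bash
python3 v.py 18;python3 -c "
from h import *
snap('wrist','w18.png')
a=cv2.imread('pics/d18.png')[150:280,240:370];b=cv2.imread('pics/s18.png')[180:300,260:420]
cv2.imwrite('pics/z18.png',np.hstack([cv2.resize(a,(400,400),interpolation=2),cv2.resize(b,(400,300),interpolation=2)[:, :] if 0 else cv2.resize(cv2.copyMakeBorder(b,0,40,0,0,0),(400,400),interpolation=2)]))"
```

```text
t 16.8 tip board mm [27.  -1.2 21.7] toolx in board [-1.     0.001 -0.001] toolz [ 0.001 -0.    -1.   ] F board [ 6.57 -0.07  4.03] w 0.025
```

View pics/z18.png

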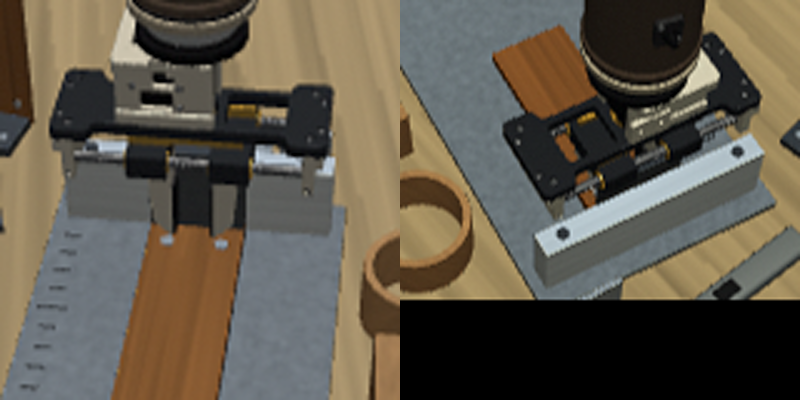

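View pics/w18.png

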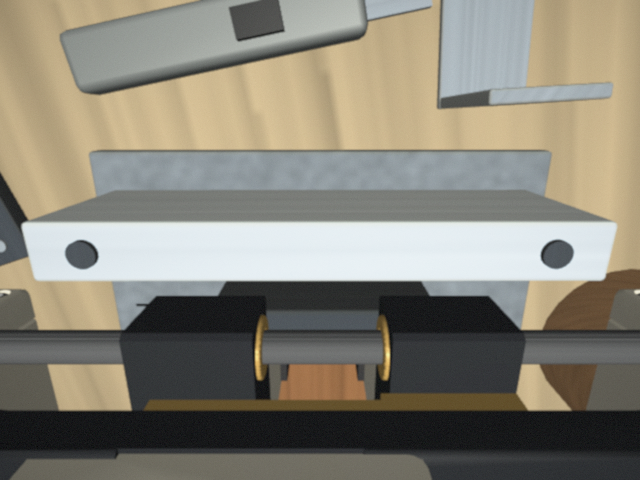

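```bash
cat > wr.py <<'E'
from h import *
def wray(s,d,u,v,z):
    R=Rn.from_quat(s['orientation']).as_matrix(); M=np.array(d['mount'])
    c=R@M[:3,3]+s['eef_pos']; r=R@M[:3,:3]@np.array([(u-d['cx'])/d['fx'],(v-d['cy'])/d['fy'],1])
    return (tob(c+r*(z+.01-c[2])/r[2])*1000).round(1)
if __name__=='__main__':
    s=monitor.sense(); import pickle; d=pickle.load(open('o.pkl','rb'))['wrist']
    for u,v,z in ((250,280,.06),(400,280,.06),(300,222,.06),(232,308,.08),(415,308,.08),(323,328,.08)): print(u,v,z,wray(s,d,u,v,z))
E
python3 wr.py
```

```text
250 280 0.06 [  0.8 -25.9  60. ]
400 280 0.06 [ 0.9 25.7 60. ]
300 222 0.06 [-19.8  -8.3  60. ]
232 308 0.08 [  0.7 -27.5  80. ]
415 308 0.08 [ 0.8 26.1 80. ]
323 328 0.08 [ 7.4 -0.8 80. ]
```

servo_tool(
  commands=[
    [[0.1, 0, 0, 0, 0, 0, 2.5], [0.2, 0, 0, 0, 0, 0, 2.5], [0.3, 0, 0, 0, 0, 0, 2.5], [0.3, 0, 0, 0, 0, 0, 2.5], [0.3, 0, 0, 0, 0, 0, 2.5]],
  ],
)

```text
time: 17.37
eef_pos: [0.527, 0.1047, 0.0537]
orientation: [0.768, 0.64, -0.002, 0.001]
force: [-3.1, -17.0, 8.4]
grip_width: 0.0251
```

```bash
python3 v.py 19;python3 -c "
from h import *
snap('wrist','w19.png')
a=cv2.imread('pics/d19.png')[180:300,230:370];cv2.imwrite('pics/z19.png',cv2.resize(a,None,fx=5,fy=5,interpolation=2))"
```

```text
t 17.37 tip board mm [27.1 -1.2 21.7] toolx in board [-1.     0.003 -0.005] toolz [ 0.005 -0.001 -1.   ] F board [17.32  0.    8.44] w 0.0251
```

View pics/z19.png

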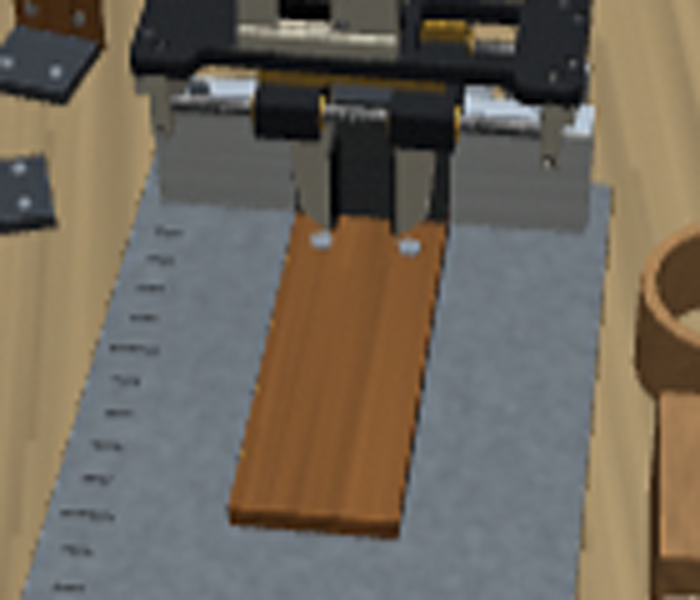

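```bash
cat > e.py <<'E'
from h import *
import pickle,sys
B=pickle.load(open('o.pkl','rb'))['side']
g=lambda p,z:(tob(onz(B,p[0]/5+230,p[1]/5+180,z+.01))*1000).round(1)
print('end bottom',g((232,522),0),g((398,538),0)); print('end top',g((232,508),.012),g((400,524),.012))
print('stop base',g((160,203),0),g((290,211),0),g((452,224),0),g((588,233),0))
print('heel sides at stop',g((298,212),.012),g((447,222),.012))
E
python3 e.py
```

```text
end bottom [200.5 -34.2   0. ] [201.4  34.4  -0. ]
end top [203.9 -33.1  12. ] [204.7  35.6  12. ]
stop base [   3.9 -101.     0. ] [  2.5 -39.8   0. ] [ 3.  36.1  0. ] [ 2.  99.1  0. ]
heel sides at stop [ 16.8 -33.6  12. ] [15.9 34.9 12. ]
```

```bash
python3 -c "
import cv2
a=cv2.imread('pics/s19.png')[190:300,270:420];cv2.imwrite('pics/y19.png',cv2.resize(a,None,fx=5,fy=5,interpolation=2))"
```

```text
(no output)
```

View pics/y19.png

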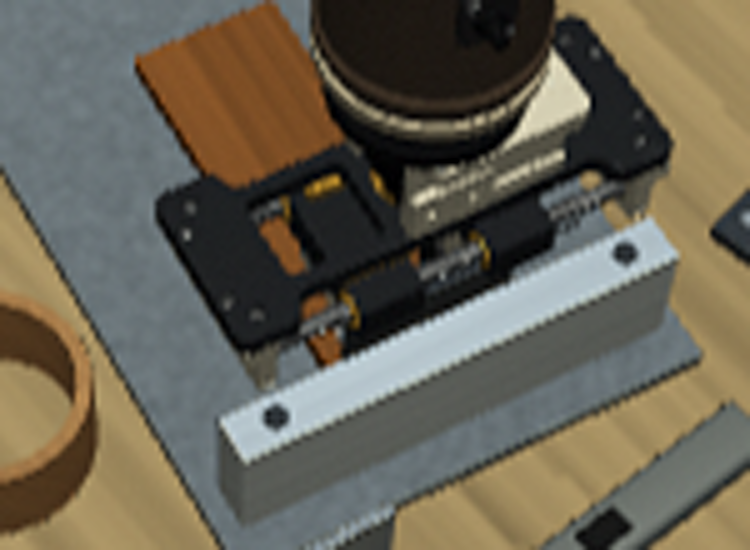

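It is solidly blocked at 17 N. Its free end is at x≈201–204 while the same view puts the stop's foot at ≈2–3, so it is flush and square. I'll back off and lift away.

servo_tool(
  commands=[
    [[0, 0, 0, 0, 0, 0, 2.5], [-0.3, 0, 0, 0, 0, 0, 2.5], [-0.6, 0, 0, 0, 0, 0, 2.5], [-1.0, 0, 0, 0, 0, 0, 2.5], [-1.8, 0, 0, 0, 0, 0, 2.5], [-2.6, 0, 0, 0, 0, 0, 2.5], [-2.6, 0, -1, 0, 0, 0, 2.5], [-2.6, 0, -2.5, 0, 0, 0, 2.5], [-2.6, 0, -4.5, 0, 0, 0, 2.5], [-2.6, 0, -7, 0, 0, 0, 2.5], [-2.6, 0, -10, 0, 0, 0, 2.5], [-2.6, 0, -13, 0, 0, 0, 2.5], [-2.6, 0, -16, 0, 0, 0, 2.5], [-2.6, 0, -19, 0, 0, 0, 2.5], [-2.6, 0, -20, 0, 0, 0, 2.5], [-2.6, 0, -20, 0, 0, 0, 2.5]],
  ],
)

```text
time: 18.85
eef_pos: [0.5246, 0.0837, 0.2574]
orientation: [0.767, 0.641, 0.003, 0.001]
force: [0.4, 0.1, -0.5]
grip_width: 0.025
```

```bash
python3 v.py 20;python3 -c "
from h import *
snap('wrist','w20.png')
a=cv2.imread('pics/d20.png')[180:300,230:370];cv2.imwrite('pics/z20.png',cv2.resize(a,None,fx=5,fy=5,interpolation=2))"
```

```text
t 18.85 tip board mm [4.790e+01 2.000e-01 2.254e+02] toolx in board [-1.     0.     0.003] toolz [-0.003  0.006 -1.   ] F board [-0.13  0.34 -0.48] w 0.025
```

View pics/z20.png

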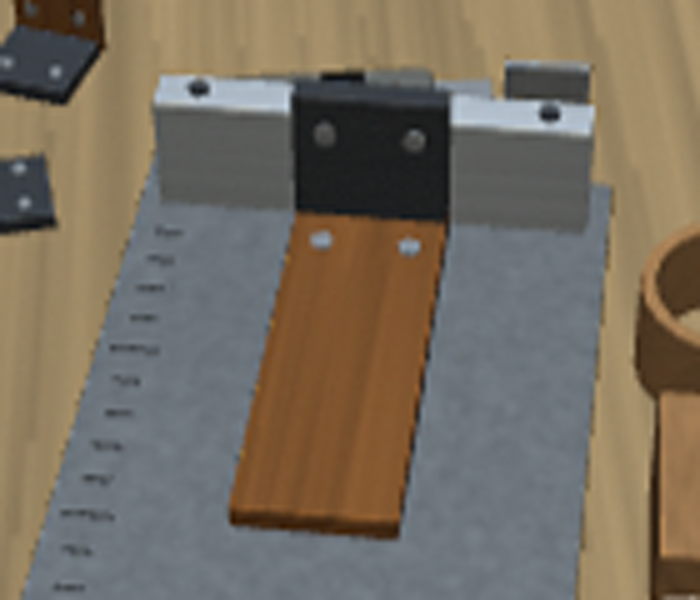

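View pics/p20.png

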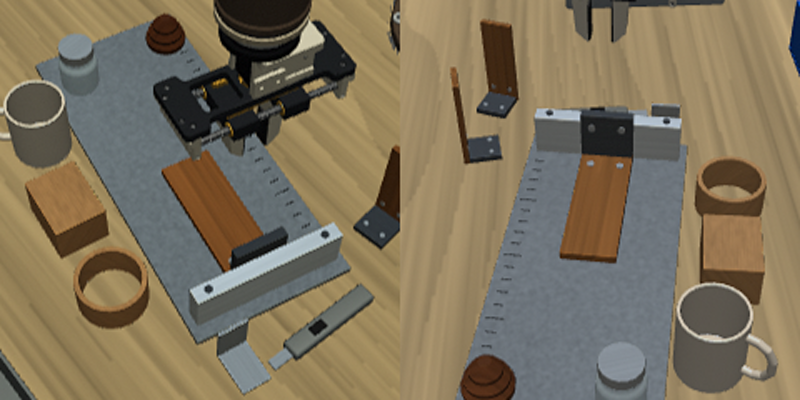

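View pics/w20.png

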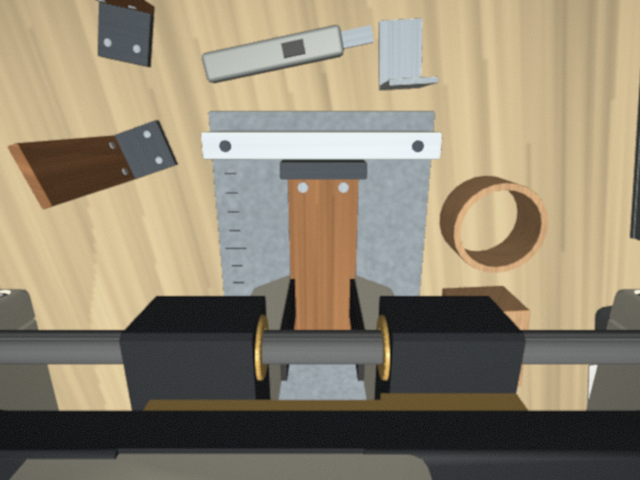

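Run:
```python
from wr import *
import pickle
s=monitor.sense(); d=imaging.snapshot('wrist'); 
for u in (324,330):
    col=cv2.cvtColor(d['image'],cv2.COLOR_RGB2GRAY)[125:190,u]; print(u,col.tolist())
for v,z in ((158,.06),(159,.06),(161,.08),(162,.08),(178,.08),(132,.06)): print(v,z,wray(s,d,324,v,z))
```

```text
324 [162, 165, 164, 163, 155, 135, 144, 204, 240, 241, 240, 241, 241, 241, 241, 240, 240, 240, 240, 239, 240, 241, 241, 242, 242, 242, 242, 243, 242, 242, 242, 241, 239, 203, 109, 49, 57, 72, 89, 90, 90, 92, 90, 91, 91, 92, 90, 88, 91, 90, 90, 91, 90, 97, 108, 125, 128, 127, 130, 129, 127, 130, 126, 130, 129]
330 [162, 160, 156, 156, 148, 133, 148, 202, 238, 242, 240, 241, 241, 241, 241, 241, 240, 240, 240, 240, 241, 241, 242, 242, 243, 243, 243, 243, 243, 243, 243, 242, 238, 205, 111, 50, 54, 76, 87, 90, 93, 87, 87, 90, 92, 90, 91, 91, 90, 89, 91, 92, 90, 96, 107, 119, 122, 122, 122, 120, 125, 119, 124, 123, 123]
158 0.06 [ 1.5 -0.3 60. ]
159 0.06 [ 2.3 -0.3 60. ]
161 0.08 [ 1.8 -0.4 80. ]
162 0.08 [ 2.6 -0.4 80. ]
178 0.08 [15.2 -0.4 80. ]
132 0.06 [-19.5  -0.3  60. ]
```

The foot's underside and the stop's face agree to under 1 mm, and the hand is clear, so I'll hand in.

```bash
python3 -c "
from h import *
print(ticket.hand_in())"
```

```text
the job is handed in; nothing more can be done
None
```

The divider is lying flat along the board with the underside of its foot flush against the stop, and I have handed the job in. No verdict was reported.

**What I did:**
- I pushed the upright over from the foot side to about 30° of tilt, then slid the fingertips down into the notch and eased past the balance point.
- I moved the tips out along the foot and let the divider down slowly. The heel did not slide noticeably.
- I then pushed the foot about 115 mm back to the stop until it was solidly blocked at about 17 N, backed off and lifted clear. This took about 19 s of the 64 s.

**What the last checks showed:**
- **Flush:** the wrist view puts the stop's face at x≈1.9 mm and the foot's underside at ≈2.2 mm, a gap under 1 mm. My board origin is about 2 mm off, which accounts for the common offset.
- **Square:** about 0.7° from the board, and centred within 1 mm.
- **Flat:** the upright looks flat in the side view.
- **Hand clear:** force was about 0 N, with the fingertips about 225 mm above the board.
- **Other things on the bench:** they looked unmoved in the pictures; I did not measure them.

**Disagreements:**
- The finger position alone implied the heel was about 3.5 mm off the stop, but the camera views and the solid contact did not support that.
- Turning speed was not measured. The fastest moment was the slip past balance, from about 32° to 47°, and I estimated beforehand that it would stay under the limit.

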